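# Roll-test lamp stems, bin the bent ones and drop the good batch through the gate

## Task

Roll-test every brass lamp stem from the wooden rack: lay it across the start of the flat steel plate on the roll bench, behind the red line, and give it a gentle push towards the yellow gate, letting it run off the far end of the plate by itself onto the holding slope; never carry a good stem onto or over the slope or touch one there. A stem that rocks and stays on the plate instead of running on is bent: put it in the red reject bin. When every stem is sorted, pull the sprung gate's red handle up to its stop and hold it until all the good stems have rolled through into the tray, then let the gate close; leave the drill, pliers and jar alone.

Things in the scene. Friction and masses are not known exactly. Their poses are not given: they have to be found in the camera images.
- stem_a: brass lamp stem, a round tube 28 mm in diameter and 130 mm long with rounded ends and dark ferrules, about 250 g; slippery lacquer; may be absent. Origin at mid-length on its axis, x along its length (either way round). Straight or slightly bent at the middle (6 mm out); unmarked, and its reading does not tell. One or two of those present are bent
- stem_b: brass lamp stem, a round tube 28 mm in diameter and 130 mm long with rounded ends and dark ferrules, about 250 g; slippery lacquer; may be absent. Origin at mid-length on its axis, x along its length (either way round). Straight or slightly bent at the middle (6 mm out); unmarked, and its reading does not tell. One or two of those present are bent
- stem_c: brass lamp stem, a round tube 28 mm in diameter and 130 mm long with rounded ends and dark ferrules, about 250 g; slippery lacquer; may be absent. Origin at mid-length on its axis, x along its length (either way round). Straight or slightly bent at the middle (6 mm out); unmarked, and its reading does not tell. One or two of those present are bent
- stem_d: brass lamp stem, a round tube 28 mm in diameter and 130 mm long with rounded ends and dark ferrules, about 250 g; slippery lacquer; may be absent. Origin at mid-length on its axis, x along its length (either way round). Straight or slightly bent at the middle (6 mm out); unmarked, and its reading does not tell. One or two of those present are bent
- stem_e: brass lamp stem, a round tube 28 mm in diameter and 130 mm long with rounded ends and dark ferrules, about 250 g; slippery lacquer; may be absent. Origin at mid-length on its axis, x along its length (either way round). Straight or slightly bent at the middle (6 mm out); unmarked, and its reading does not tell. One or two of those present are bent
- roll_bench: fixed roll-test bench. Origin at table level, z up; stems roll towards its -y with their length along its x. Inner width 150 mm between plywood side walls (6 mm thick, tops at z 56 mm). Flat steel plate from an end wall (inner face y +114 mm) to y -90 mm, falling 1.3 degrees that way, top at z 42 mm at y 0; thence a slope falls at 8 degrees to the far end wall at y -302 mm; gate with 105 mm tall posts at y -190 mm
- blue_line (a point): middle of the blue line across the plate, on its top, at the bench's y +60 mm: lay a stem along it
- red_line (a point): middle of the red line across the plate, on its top, at the bench's y 0: push no further than this or up to 20 mm past. A straight stem pushed at about 0.1 m/s rolls on 6 cm or more by itself when the pusher stops; a bent one rocks and stops within about 5 cm (unless pushed much faster than 0.2 m/s)
- plate_end (a point): middle of the plate's far edge, on its top, at the bench's y -90 mm. Beyond it the holding slope runs down to the gate (y -190 mm) and then the tray as far as the end wall; stems roll down it by themselves. Good stems must not be touched by the fingers from 10 mm before this edge on, nor lifted over the slope
- gate (a joint): lift of the yellow gate in m: 0 shut, 0.040 raised to its stop. Sprung shut: about 4.5 N to start, 9 N at the stop. Shut it bars the slope; raised it leaves 40 mm for stems (28 mm thick) to roll under. Snaps shut when let go
- gate_handle (a point): centre of the gate's red handle, a bar 56 mm long along the bench's x, 14 mm thick along the bench's y and 34 mm high; its centre is 115 mm above the table when shut. It rises straight up with the gate; pinch it from above across its thickness
- rack: fixed wooden supply rack, 130 x 290 mm. Origin at table level under its middle, z up. Five V saddles along its y at 55 mm pitch; a stem lies along the rack's x on two rails at x +-42 mm, its axis 48 mm above the table; between the rails the base board's top is at 12 mm. Which stem lies where varies
- reject_bin: loose red open plastic tray, 110 (x) x 180 (y) x 36 mm high, walls and floor 5 mm, 0.6 kg. Origin at the centre of its underside; a stem fits along its y. May be shoved a few cm
- drill: cordless drill lying on its side, 205 x 210 mm, 75 mm high; bystander, origin under its middle
- pliers: pliers with yellow grips lying flat, 170 mm long, 14 mm high; bystander, origin under the middle
- glue_jar: white jar with blue cap, 72 mm wide, 90 mm tall; bystander, origin under its base
Mind the look-alikes: they are no part of the job. Leave any orange or turquoise look-alike of the stem_d alone.

How it is judged:
By the outcome, as a careful person would: the job done as asked, in the order asked, and still so for the second after the job is handed in, with the robot touching nothing.
Of stem_a, stem_b, stem_c, stem_d, stem_e only 4 to 5 are there at a start; the rules pass over those that are not, and their reading is None.
At some moment in a run one of reject_bin may be knocked a few centimetres aside while the robot is not near it.
Once in a run the grip may slacken for a moment while it holds something.
It also fails if it takes over 210 s, if anything falls off the work surface, if the arm or the gripper's body presses on something with over 40 N, if the wrist force passes 120 N, or if a joint passes its speed limit or range.

## Robot

A 7-joint arm with a two-finger parallel gripper is mounted at the origin on the work surface. World frame = base frame: x ahead of the robot, y to its left, z up, the work surface at z = 0. Lengths are in m, angles in rad, forces in N, time in s.
With the tool pointing down it reaches from about 0.375 to 0.925 m from the base axis. Payload 3.1 kg.
Tool frame: the origin (TCP) lies between the finger pads; the fingertips stand 19 mm ahead of it and the grasp point (between the pads) is the TCP; z points along the fingers, x is the direction in which the jaws open and shut, and the axes are right-handed (so a half turn about z gives the same grasp; the last joint's range is limited). The gripper opens to 85 mm and grips with 20 to 120 N. Pads are 22 mm wide; open, the fingers measure 114 mm over their backs; the gripper's body (76 mm by 85 mm) begins 54 mm behind the grasp point. The pads swing forward as they close: fully open they stand 13 mm farther back than shut.
Start: joints at [1.064, 0.383, 0.044, 1.598, -0.018, 1.161, -0.05], TCP at [0.258, -0.596, 0.25] pointing down, gripper open.
Joint ranges: [-2.61, 2.61], [-0.41, 2.15], [-1.48, 1.57], [0, 2.5], [-1.57, 4.71], [0.05, 1.97], [-2.85, 2.85]. Speed limits (rad/s): [2.79, 2.79, 3.14, 3.14, 3.14, 3.14, 3.14].

## Interface

Orientations are given as a unit quaternion [x, y, z, w].
In Python, from station import manip, eoat, kinematics, readout, cams, workorder, models gives the robot as it stands. Calls block until the motion is done:
- manip.move_to(position, orientation): joint-space move of the TCP to a pose.
- manip.servo_line(position, attitude=None, max_speed=0.15, force_limit=None): straight line of the TCP; attitude=None keeps the orientation; max_speed is the mean speed in m/s. With force_limit (N) it stops when the force on the tool has changed by that much, and returns True; else False.
- manip.movej(angles): joint-space move.
- eoat.move_gripper(opening): finger opening in m; the grip force is fixed at half the most; returns when the fingers have stopped.
- manip.wait(seconds).
- kinematics.inverse_kinematics(position, orientation): joint angles nearest the present ones, or None.
- readout.read_state(): the state.
- cams.capture(name): name is "scene" or "top" or "wrist"; returns a dict with "img" (420x560x3 uint8, red, green, blue), "fx", "fy", "cx", "cy" (pixels), "rvec" (rotation vector, rad) and "tvec" (3), from world to camera coordinates, as OpenCV has them; the wrist camera has in their place "T_tool_cam" (4x4, takes a point from camera to tool coordinates, whose origin is the TCP and whose axes are the tool frame's). Camera axes: x right, y down, z forward; pixel columns grow to the right and rows downward; lengths in m; the calibration is good to about 2 mm. A picture is of the moment at which its call begins: read the wrist's pose just before it. There is no depth.
A pose or a line that the arm cannot do raises manip.Unreachable and nothing moves.
- workorder.finish_job(): hands the job in, once; it reports no verdict.
Trained networks look in a picture, given as the dict that the camera call returned (one of the last four; its "shot" number tells which), for a name from the list of things; names that differ only in an ending like _2 or _b are one class to them, and where a whole thing is asked for, a point or a joint stands for the part that bears it (a point fixed in the world has none). Each returns a list of dicts, best first, with "score" (0 to 1); they miss things now and then, are a little off and sometimes report something else, mostly with a low value. They report only what shows in the picture. A call takes as long as a camera call. They do not tell look-alikes from the thing itself.
- models.find_in(label, picture): "position" ([column, row] in pixels, amid what is visible of it).
- models.place_of(label, picture): "position" ([column, row] in pixels: a listed point, or the origin of a listed thing).
The state is a dict: "clock": time; "joint_pos": joint angles; "joint_velocities": joint speeds; "effort": joint torques, N m; "ee_pos": TCP position; "ee_rot": TCP orientation; "contact_force": force on the tool from outside, world axes, zero at the start; "moment": the same for the moment, N m; "gripper_width": finger opening in m.
Only numpy, scipy, OpenCV 4.12 (cv2) and the standard library are available. Lean on these libraries where they do the work, as an engineer would, in place of code of your own. Each camera call takes 0.05 s, during which the arm holds its last target.

## Working session

There is one attempt and no reset: what is moved stays moved. The work goes in short steps, each a Python script; the robot and the scene stay as the last script left them, time stands still between calls to the robot, and variables do not carry over. Pictures are saved under pics/ and viewed, and the job is handed in when it is done.

```bash
mkdir -p pics; ls
python3 - <<'E'
from station import manip, eoat, kinematics, readout, cams, workorder, models
import cv2
s=readout.read_state();print(s['clock'],s['ee_pos'],s['ee_rot'],s['contact_force'])
for n in ['scene','top']:
    p=cams.capture(n);cv2.imwrite(f'pics/{n}0.png',p['img'][:,:,::-1]);print(n,p['fx'],p['rvec'],p['tvec'])
    for l in ['stem_a','roll_bench','rack','reject_bin','gate_handle','red_line','blue_line','plate_end','drill','pliers','glue_jar']:
        print(l,[(round(d['score'],2),[round(float(v)) for v in d['position']]) for d in models.place_of(l,p)][:8])
E
```

```text
pics
0.0 [ 0.25797396 -0.59563621  0.24886057] [ 8.35912633e-01 -5.48860915e-01 -1.15437147e-03 -6.58357722e-04] [ 0.31995155  0.07023378 -0.41128402]
scene 542.3271856390407 [ 2.20891036  1.51806664 -0.41604612] [-0.1632939  -0.37801489  1.71443566]
stem_a [(0.83, [360, 193]), (0.83, [413, 125]), (0.81, [415, 177]), (0.8, [396, 181]), (0.7, [433, 168]), (0.56, [379, 188])]
roll_bench [(0.81, [297, 256])]
rack [(0.75, [395, 190])]
reject_bin [(0.92, [226, 212])]
gate_handle [(0.45, [224, 264])]
red_line [(0.97, [296, 251])]
blue_line [(0.85, [316, 250])]
plate_end [(0.89, [265, 259])]
drill [(0.75, [115, 243]), (0.53, [432, 169])]
pliers [(0.62, [392, 254])]
glue_jar [(0.95, [364, 141]), (0.2, [392, 255])]
top 391.368444197943 [ 2.14994848 -2.09496735  0.21795441] [-0.02122834  0.52888329  1.0158763 ]
stem_a [(0.88, [103, 274]), (0.86, [141, 214]), (0.74, [119, 207]), (0.72, [239, 272]), (0.62, [181, 211]), (0.6, [201, 210]), (0.59, [127, 149]), (0.56, [162, 205])]
roll_bench [(0.65, [284, 182])]
rack [(0.79, [165, 213])]
reject_bin [(0.83, [331, 252])]
gate_handle [(0.66, [357, 173])]
red_line [(0.61, [284, 178])]
blue_line [(0.57, [262, 172]), (0.49, [162, 206])]
plate_end [(0.81, [318, 178])]
drill [(0.76, [433, 260]), (0.56, [167, 213])]
pliers [(0.68, [206, 156])]
glue_jar [(0.84, [160, 274])]
```

View pics/scene0.png

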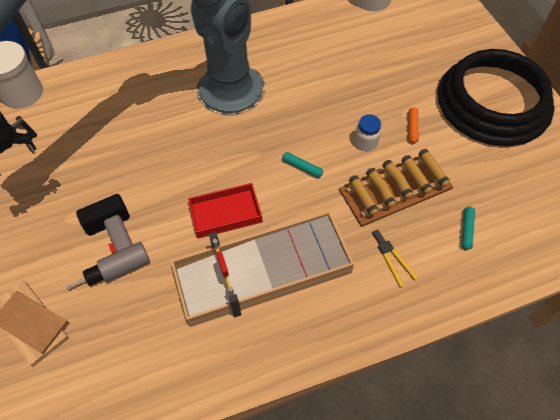

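View pics/top0.png

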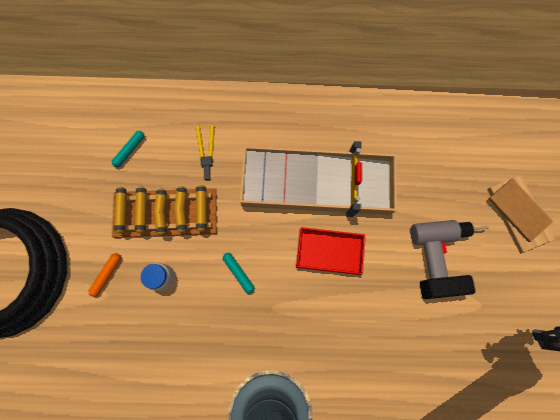

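The scene shows five brass stems in the rack (top view columns 120, 141, 161, 181 and 202, row about 210). The look-alikes are turquoise (128,149) and (239,272) and orange (105,274), which I will leave alone. In the top view the bench runs right, from the end wall at column 245 past the gate at 357 to the tray. The reject bin is at (331,252).

```bash
cat > h.py <<'E'
from station import manip, eoat, kinematics, readout, cams, workorder, models
import cv2, numpy as np
from scipy.spatial.transform import Rotation as R
def K(p): return np.array([[p['fx'],0,p['cx']],[0,p['fy'],p['cy']],[0,0,1]])
def campose(p,st=None):
    if 'rvec' in p:
        Rm=R.from_rotvec(np.array(p['rvec']).ravel()).as_matrix();t=np.array(p['tvec']).ravel()
        return Rm.T,-Rm.T@t      # cam->world rot, cam centre
    T=np.array(p['T_tool_cam']);Rt=R.from_quat(st['ee_rot']).as_matrix()
    return Rt@T[:3,:3],Rt@T[:3,3]+np.array(st['ee_pos'])
def onz(p,px,z,st=None):
    Rc,c=campose(p,st);d=Rc@np.linalg.inv(K(p))@np.array([px[0],px[1],1.])
    return c+d*(z-c[2])/d[2]
def proj(p,X,st=None):
    Rc,c=campose(p,st);q=K(p)@(Rc.T@(np.asarray(X,float)-c).T if np.ndim(X)==1 else Rc.T@(np.asarray(X,float)-c).T)
    return (q[:2]/q[2]).T
def snap(n,f=None):
    st=readout.read_state();p=cams.capture(n)
    if f: cv2.imwrite('pics/'+f,p['img'][:,:,::-1])
    return p,st
def quat(a):
    # tool down, jaw (tool x) at world yaw a
    x=np.array([np.cos(a),np.sin(a),0]);z=np.array([0,0,-1.]);y=np.cross(z,x)
    return R.from_matrix(np.c_[x,y,z]).as_quat()
E
python3 - <<'E'
from h import *
for n in ['top','scene']:
    p,_=snap(n)
    Z={'stem_a':.048,'reject_bin':0,'rack':0,'roll_bench':0,'red_line':.042,'blue_line':.0434,'plate_end':.04,'gate_handle':.115,'glue_jar':0,'pliers':0,'drill':0}
    for l,z in Z.items():
        for d in models.place_of(l,p):
            print(n,l,round(d['score'],2),np.round(onz(p,d['position'],z),3))
E
```

```text
top stem_a 0.9 [0.354 0.093 0.048]
top stem_a 0.87 [0.535 0.312 0.048]
top stem_a 0.84 [0.69  0.422 0.048]
top stem_a 0.72 [0.52  0.26  0.048]
top stem_a 0.71 [0.53  0.426 0.048]
top stem_a 0.64 [0.342 0.455 0.048]
top stem_a 0.59 [0.519 0.364 0.048]
top stem_a 0.58 [0.52  0.196 0.048]
top stem_a 0.58 [ 0.648 -0.227  0.048]
top reject_bin 0.98 [ 0.431 -0.152  0.   ]
top reject_bin 0.17 [0.527 0.44  0.   ]
top rack 0.63 [0.523 0.314 0.   ]
top rack 0.25 [ 0.644 -0.03   0.   ]
top roll_bench 0.61 [ 0.627 -0.018  0.   ]
top roll_bench 0.23 [0.648 0.04  0.   ]
top red_line 0.95 [ 0.632 -0.024  0.042]
top blue_line 0.89 [0.639 0.029 0.043]
top plate_end 0.71 [ 0.632 -0.116  0.04 ]
top plate_end 0.15 [ 0.402 -0.431  0.04 ]
top gate_handle 0.9 [ 0.626 -0.206  0.115]
top glue_jar 0.81 [0.354 0.307 0.   ]
top pliers 0.81 [0.693 0.208 0.   ]
scene stem_a 0.88 [0.529 0.353 0.048]
scene stem_a 0.88 [0.386 0.095 0.048]
scene stem_a 0.82 [0.714 0.418 0.048]
scene stem_a 0.79 [0.522 0.419 0.048]
scene stem_a 0.79 [0.522 0.309 0.048]
scene stem_a 0.78 [0.538 0.205 0.048]
scene stem_a 0.68 [0.53  0.259 0.048]
scene stem_a 0.55 [0.37  0.436 0.048]
scene reject_bin 0.8 [ 0.435 -0.156 -0.   ]
scene reject_bin 0.62 [0.525 0.311 0.   ]
scene rack 0.78 [0.52  0.306 0.   ]
scene rack 0.3 [ 0.407 -0.448  0.   ]
scene roll_bench 0.82 [ 0.62 -0.02  0.  ]
scene red_line 0.79 [ 0.624 -0.029  0.042]
scene red_line 0.73 [ 0.639 -0.027  0.042]
scene red_line 0.25 [ 0.439 -0.445  0.042]
scene blue_line 0.95 [0.641 0.031 0.043]
scene plate_end 0.92 [ 0.628 -0.115  0.04 ]
scene gate_handle 0.55 [ 0.623 -0.213  0.115]
scene gate_handle 0.19 [0.56  0.381 0.115]
scene glue_jar 0.78 [ 0.346  0.302 -0.   ]
scene glue_jar 0.38 [0.508 0.219 0.   ]
scene pliers 0.81 [0.698 0.206 0.   ]
scene drill 0.97 [ 0.389 -0.451  0.   ]
```

Run:
```python
from h import *
p,_=snap('top')
print(p['cx'],p['cy'])
manip.move_to([.60,-.06,.36],quat(np.pi/2))
p,st=snap('wrist','w1.png');print(p['T_tool_cam'],st['clock'],st['joint_pos'],p['fx'])
manip.move_to([.52,.30,.36],quat(np.pi/2))
p,st=snap('wrist','w2.png');print(st['clock'],st['joint_pos'],st['ee_rot'])
```

```text
278.1055876744414 210.53237547599068
[[ 9.99999775e-01  6.63486523e-04 -9.93033520e-05 -1.79204973e-04]
 [-6.12508911e-04  9.63327303e-01  2.68328402e-01 -6.80299101e-02]
 [ 2.73693909e-04 -2.68328281e-01  9.63327493e-01 -1.24481053e-01]
 [ 0.00000000e+00  0.00000000e+00  0.00000000e+00  1.00000000e+00]] 4.75 [ 0.55445672  0.28323192 -0.63607775  1.55224238  0.1710706   1.36312107
  1.46988501] 300.71603709773467
6.1833 [ 0.11243176  0.33150487 -0.87541799  1.55053967  0.25852159  1.381065
  0.78186089] [ 7.08380493e-01  7.05830431e-01 -3.69819391e-04  5.85642611e-04]
```

```bash
cd pics; python3 -c "
import cv2,numpy as np
a=cv2.imread('w1.png');b=cv2.imread('w2.png');cv2.imwrite('w12.png',cv2.resize(np.hstack([a,b]),(800,300)))"
```

```text
(no output)
```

View pics/w1.png

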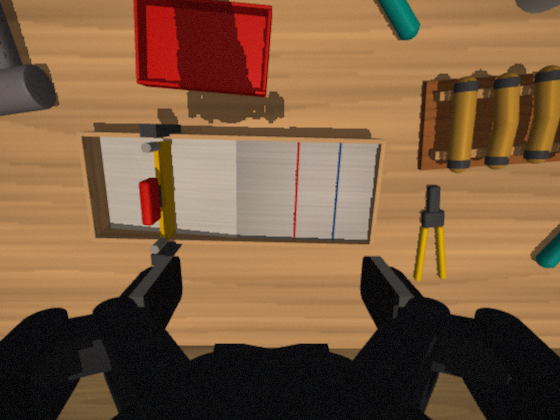

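View pics/w2.png

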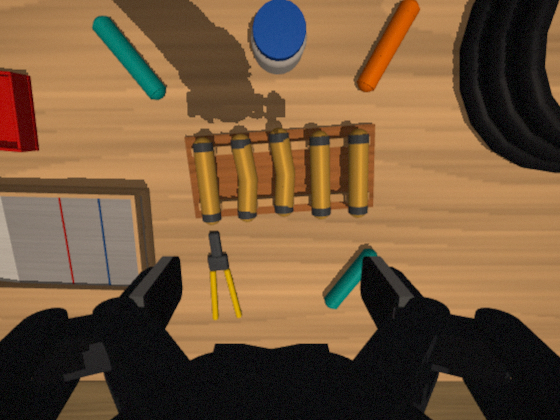

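Run:
```python
from h import *
# w2 pose is current
p,st=snap('wrist')
for nm,px,z in [('blueT',(98,199),.0434),('blueB',(110,287),.0434),('redT',(59,198),.042),('redB',(72,284),.042),('rackTL',(186,137),.03),('rackTR',(374,124),.03),('rackBR',(373,208),.03),('rackBL',(195,217),.03),
 ('s1t',(203,141),.048),('s1b',(212,218),.048),('s2t',(239,137),.048),('s2b',(248,214),.048),('s3t',(280,133),.048),('s3b',(285,211),.048),('s4t',(320,136),.048),('s4b',(320,212),.048),('s5t',(359,132),.048),('s5b',(358,210),.048),('jarcap',(280,28),.09)]:
    print(nm,np.round(onz(p,px,z,st),3))
for d in models.place_of('stem_a',p): print(round(d['score'],2),d['position'],np.round(onz(p,d['position'],.048,st),3))
im=cv2.imread('pics/w1.png')
cv2.imwrite('pics/w1c.png',cv2.resize(im[110:260,70:400],None,fx=2.4,fy=2.4,interpolation=cv2.INTER_CUBIC))
im=cv2.imread('pics/w2.png')
cv2.imwrite('pics/w2c.png',cv2.resize(im[110:230,170:390],None,fx=3.6,fy=3.6,interpolation=cv2.INTER_CUBIC))
```

```text
blueT [0.56  0.036 0.043]
blueB [0.709 0.032 0.043]
redT [ 0.559 -0.024  0.042]
redB [ 0.704 -0.03   0.042]
rackTL [0.47  0.172 0.03 ]
rackTR [0.453 0.447 0.03 ]
rackBR [0.579 0.457 0.03 ]
rackBL [0.593 0.177 0.03 ]
s1t [0.475 0.201 0.048]
s1b [0.589 0.207 0.048]
s2t [0.47  0.252 0.048]
s2b [0.583 0.262 0.048]
s3t [0.464 0.31  0.048]
s3b [0.578 0.318 0.048]
s4t [0.469 0.366 0.048]
s4b [0.58  0.371 0.048]
s5t [0.463 0.421 0.048]
s5b [0.577 0.428 0.048]
jarcap [0.345 0.308 0.09 ]
0.9 [244.4, 179.1] [0.53  0.258 0.048]
0.89 [125.9, 58.9] [0.368 0.106 0.048]
0.84 [350.1, 279.8] [0.694 0.424 0.048]
0.81 [357.2, 177.5] [0.528 0.423 0.048]
0.73 [317.7, 172.2] [0.52  0.365 0.048]
0.64 [206.1, 184.4] [0.537 0.201 0.048]
0.61 [282.7, 172.5] [0.52  0.314 0.048]
0.56 [387.6, 46.0] [0.355 0.45  0.048]
```

View pics/w1c.png

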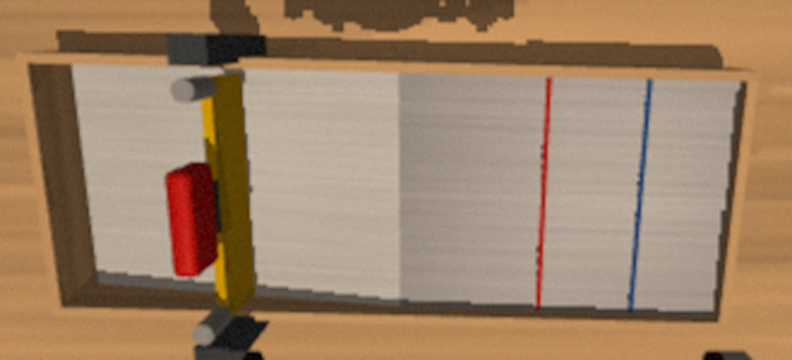

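View pics/w2c.png

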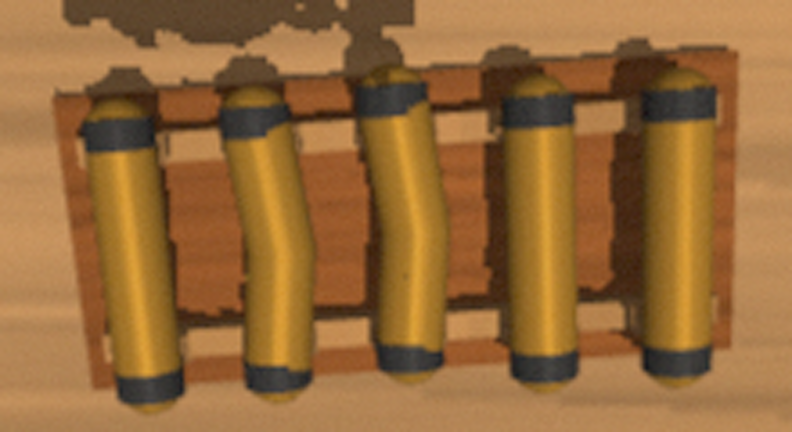

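Run:
```python
from h import *
p,st=snap('wrist')
st={'ee_pos':[.6,-.06,.36],'ee_rot':quat(np.pi/2)}
f=lambda x,y:(70+x/2.4,110+y/2.4)
for nm,px,z in [('redT',(549,78),.042),('redB',(538,306),.042),('blueT',(650,80),.0434),('blueB',(629,309),.0434),('peT',(399,72),.04),('peB',(400,300),.04),
 ('outTL',(22,57),.056),('outTR',(755,73),.056),('inTR',(741,80),.056),('inBR',(717,318),.056),('outBR',(720,323),.056),('inBL',(65,305),.056),('inTL',(30,65),.056),
 ('h1',(175,175),.132),('h2',(187,275),.132),('h3',(198,165),.132),('h4',(213,268),.132)]:
    print(nm,np.round(onz(p,f(*px),z,st),4))
```

```text
redT [ 0.5559 -0.0202  0.042 ]
redB [ 0.7017 -0.0236  0.042 ]
blueT [0.557  0.0401 0.0434]
blueB [0.7032 0.0356 0.0434]
peT [ 0.5526 -0.1102  0.04  ]
peB [ 0.6983 -0.114   0.04  ]
outTL [ 0.5435 -0.3254  0.056 ]
outTR [0.5522 0.0979 0.056 ]
inTR [0.5562 0.0901 0.056 ]
inBR [0.7043 0.0892 0.056 ]
outBR [0.7078 0.0914 0.056 ]
inBL [ 0.6958 -0.3242  0.056 ]
inTL [ 0.548  -0.3216  0.056 ]
h1 [ 0.5981 -0.2123  0.132 ]
h2 [ 0.6503 -0.212   0.132 ]
h3 [ 0.5931 -0.2004  0.132 ]
h4 [ 0.6465 -0.1983  0.132 ]
```

The close crop confirms my choice: five brass tubes with dark ferrules lie in the rack. The 2nd and 3rd from the bench side look kinked, but I'll roll-test every stem. I'll start with the stem farthest from the bench.

```bash
cat >> h.py <<'E'
BY=np.deg2rad(-1.3); BO=np.array([.629,-.022])
RY=np.deg2rad(3.0); RC=np.array([.525,.3135])
def B(x,y):
    c,s=np.cos(BY),np.sin(BY); return BO+np.array([c*x-s*y,s*x+c*y])
def toB(w):
    d=np.asarray(w)[:2]-BO;c,s=np.cos(BY),np.sin(BY); return np.array([c*d[0]+s*d[1],-s*d[0]+c*d[1]])
def RK(x,y):
    c,s=np.cos(RY),np.sin(RY); return RC+np.array([c*x-s*y,s*x+c*y])
def plate(y): return .042+y*np.tan(np.deg2rad(1.3))
QR=quat(np.pi/2+RY); QB=quat(np.pi/2+BY)
def qpush():
    for a in (BY,BY+np.pi,BY-np.pi):
        q=quat(a); j=kinematics.inverse_kinematics([*B(0,.09),.2],q)
        if j is not None: return q
def W(): 
    s=readout.read_state(); return round(s['clock'],1),round(s['gripper_width'],4),np.round(s['ee_pos'],4),np.round(s['contact_force'],1)
def pick(i,dy=0,pre=.042):
    xy=RK(0,(i-3)*.055+dy)
    eoat.move_gripper(pre)
    manip.move_to([*xy,.17],QR)
    manip.servo_line([*xy,.056],max_speed=.12,force_limit=15)
    eoat.move_gripper(0.01); print('grip',W())
    manip.servo_line([*xy,.18],max_speed=.15); print('lift',W())
def lay(y=.06):
    xy=B(0,y)
    manip.move_to([*xy,.18],QB)
    print('over',W())
    r=manip.servo_line([*xy,plate(y)+.014+.008+.001],max_speed=.1,force_limit=6); print('down',r,W())
E
python3 - <<'E'
from h import *
q=qpush();print(q)
for xy,z,Q in [(RK(0,.11),.056,QR),(RK(0,-.11),.056,QR),(B(0,.06),.06,QB),(B(0,-.06),.06,QB),(B(0,.09),.06,q),(B(0,-.03),.06,q),(np.array([.43,-.15]),.03,q)]:
    j=kinematics.inverse_kinematics([*xy,z],Q);print(None if j is None else np.round(j,2))
pick(5)
p,st=snap('wrist','p5.png')
E
```

```text
[ 0.99993565 -0.0113444   0.         -0.        ]
[-0.22  0.76 -0.72  1.64  0.59  0.97  0.47]
[ 0.13  0.59 -0.69  1.9   0.5   0.83  0.79]
[ 0.36  0.66 -0.63  1.74  0.48  0.9   1.07]
[ 0.58  0.68 -0.68  1.74  0.53  0.91  1.23]
[ 0.16  0.62 -0.43  1.74  0.32  0.86 -0.44]
[ 0.38  0.62 -0.46  1.75  0.35  0.86 -0.27]
[ 0.75  0.43 -0.56  2.17  0.39  0.63 -0.11]
grip (9.2, 0.0261, array([0.5201, 0.4237, 0.0577]), array([ 0. , -1.4,  5.2]))
lift (10.1, 0.0262, array([0.5187, 0.4224, 0.1785]), array([ 0.1, -0.6, -3.4]))
```

View pics/p5.png

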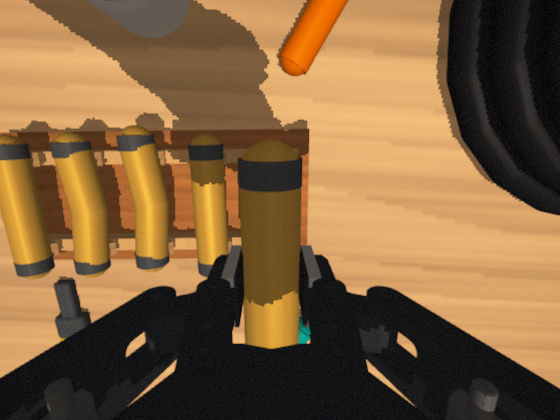

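Run:
```python
from h import *
manip.move_to([*B(0,.06),.18],QB)
p,st=snap('wrist','o5.png');z=st['ee_pos'][2]-.007
print('tip rel tcp',onz(p,(271,141),z,st)-st['ee_pos'],W())
```

```text
tip rel tcp [-0.06152039  0.00102218 -0.007     ] (11.7, 0.026, array([0.63  , 0.0413, 0.1803]), array([-0.2,  0.2, -1.7]))
```

View pics/o5.png

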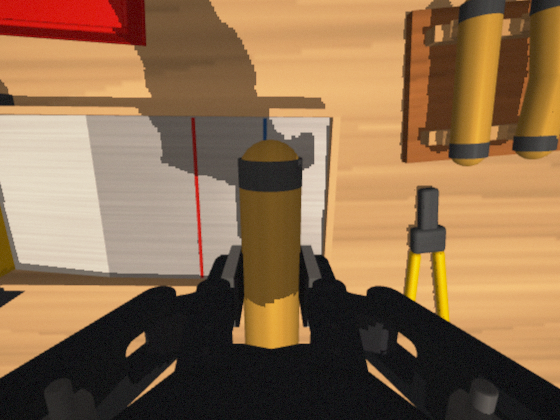

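Run:
```python
from h import *
xy=B(-.002,.06)
r=manip.servo_line([*xy,plate(.06)+.014+.008],max_speed=.1,force_limit=6); print('down',r,W())
p,st=snap('scene');cv2.imwrite('pics/s5.png',cv2.resize(p['img'][200:330,160:370,::-1],None,fx=3.5,fy=3.5))
```

```text
down True (12.8, 0.0261, array([0.6273, 0.0378, 0.0668]), array([-0.8,  0. ,  5.5]))
```

View pics/s5.png

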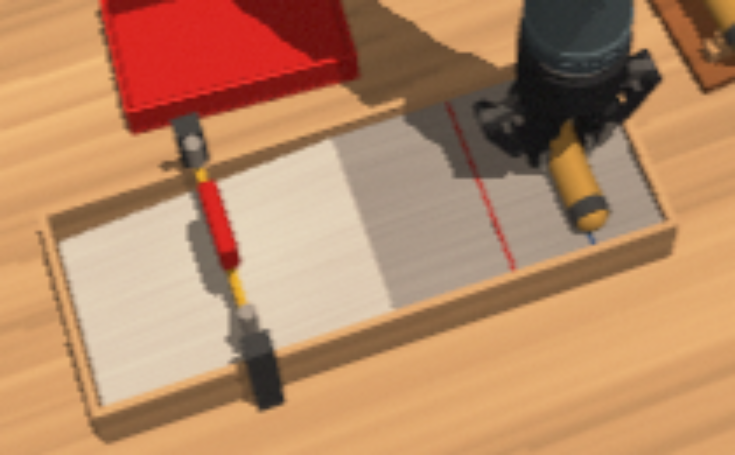

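The scene crop shows the stem lying along the blue line between the fingers, touching the plate. Next I'll release it and see whether it stays put.

Run:
```python
from h import *
eoat.move_gripper(.046);print(W())
xy=readout.read_state()['ee_pos'][:2]
manip.servo_line([*xy,.14],max_speed=.12)
p,st=snap('wrist','r5.png');print(W())
for d in models.place_of('stem_a',p)[:5]: print(d['score'],d['position'],np.round(toB(onz(p,d['position'],.056,st)),3))
```

```text
(13.2, 0.0461, array([0.6247, 0.0371, 0.0641]), array([ 0.5, -0.1,  0.4]))
(14.0, 0.0462, array([0.6238, 0.0367, 0.139 ]), array([ 0.7,  0.1, -0.1]))
0.9 [517.9, 90.0] [-0.097  0.218]
0.74 [271.7, 236.1] [0.004 0.059]
```

View pics/r5.png

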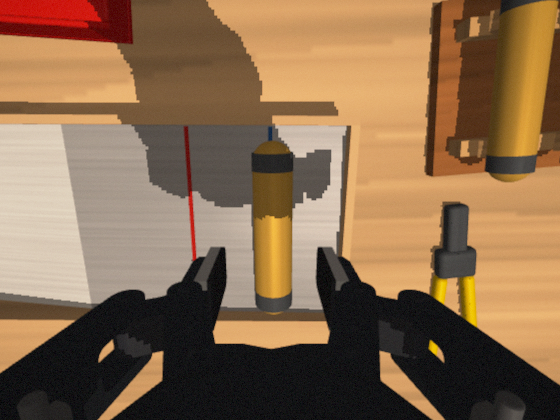

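```bash
cat >> h.py <<'E'
def push(x=0,y0=.092,y1=.012,v=.1,name='x'):
    q=qpush()
    manip.move_to([*B(x,y0),.14],q)
    eoat.move_gripper(.05)
    manip.servo_line([*B(x,y0),plate(y0)+.019+.004],max_speed=.1,force_limit=6);print('pre',W())
    r=manip.servo_line([*B(x,y1),plate(y1)+.019+.004],max_speed=v,force_limit=15);print('push',r,W())
    p,st=snap('scene');cv2.imwrite(f'pics/{name}_a.png',cv2.resize(p['img'][200:330,160:370,::-1],None,fx=3,fy=3))
    manip.wait(.6)
    p,st=snap('scene');cv2.imwrite(f'pics/{name}_b.png',cv2.resize(p['img'][200:330,160:370,::-1],None,fx=3,fy=3))
    manip.servo_line([*B(x,y1),.16],max_speed=.15)
    p,st=snap('scene');cv2.imwrite(f'pics/{name}_c.png',cv2.resize(p['img'][200:330,160:370,::-1],None,fx=3,fy=3))
    a,b,c=[cv2.imread(f'pics/{name}_{k}.png') for k in 'abc']
    cv2.imwrite(f'pics/{name}_abc.png',cv2.resize(np.vstack([np.hstack([a,b]),np.hstack([c,c*0])]),(800,495)))
E
python3 - <<'E'
from h import *
push(name='push5')
E
```

```text
pre (16.5, 0.0503, array([0.6317, 0.0702, 0.0676]), array([-0.2,  0.1, -0.2]))
push False (17.4, 0.0498, array([ 0.6293, -0.0087,  0.0654]), array([ 0. ,  0.8, -0.9]))
```

View pics/push5_abc.png

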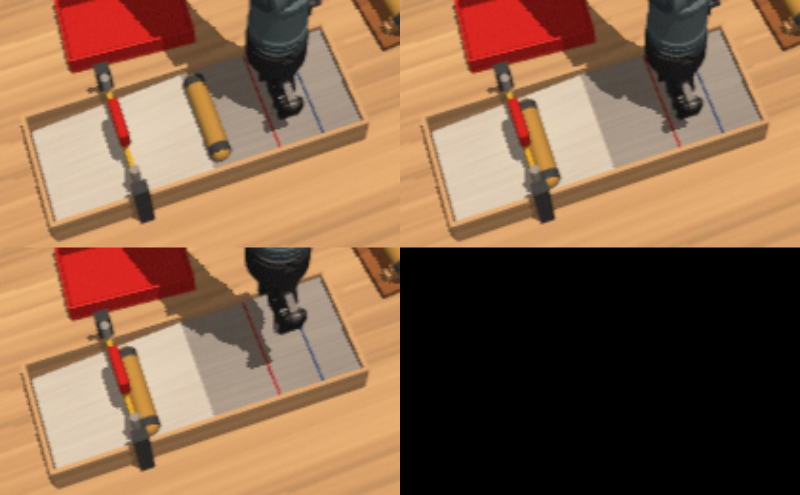

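The stem ran off the plate and stopped at the shut gate, so it is good. Next is stem 4.

```bash
cat >> h.py <<'E'
def layrel(name,dx=-.003,y=.06):
    manip.move_to([*B(dx,y),.18],QB)
    p,st=snap('wrist',name+'_over.png');print('over',W())
    if not readout.read_state()['gripper_width']>.015: print('LOST');return False
    r=manip.servo_line([*B(dx,y),plate(y)+.014+.007],max_speed=.1,force_limit=6);print('down',r,W())
    eoat.move_gripper(.046)
    xy=readout.read_state()['ee_pos'][:2]
    manip.servo_line([*xy,.14],max_speed=.12)
    p,st=snap('wrist',name+'_rel.png')
    for d in models.place_of('stem_a',p)[:5]: print(round(d['score'],2),d['position'],np.round(toB(onz(p,d['position'],.056,st)),3))
    a=cv2.imread(f'pics/{name}_over.png');b=cv2.imread(f'pics/{name}_rel.png');cv2.imwrite(f'pics/{name}_or.png',cv2.resize(np.hstack([a,b]),(800,300)))
    return True
E
python3 - <<'E'
from h import *
pick(4,dy=.001)
layrel('s4')
E
```

```text
grip (22.1, 0.0258, array([0.5231, 0.3688, 0.0576]), array([ 0.1, -3.7,  6.4]))
lift (23.0, 0.0262, array([0.5214, 0.3686, 0.1786]), array([-0. , -0.1, -2.2]))
over (24.4, 0.0261, array([0.6268, 0.0417, 0.1803]), array([ 0.6,  0.8, -2.3]))
down True (25.4, 0.0255, array([0.6263, 0.0379, 0.0667]), array([-0.5, -0.7,  4.9]))
0.97 [273.2, 231.1] [-0.001  0.06 ]
0.6 [517.8, 86.7] [-0.1    0.218]
0.34 [79.2, 224.1] [-0.006 -0.081]
```

View pics/s4_or.png

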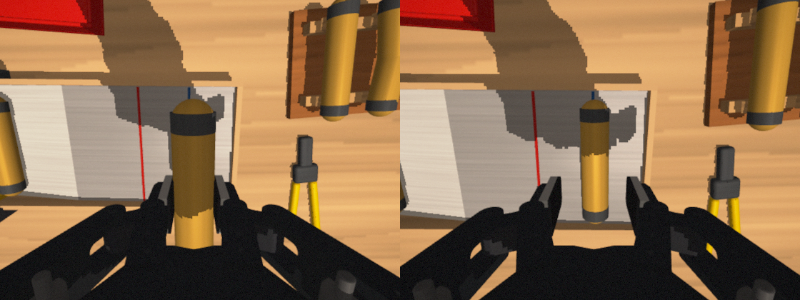

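Stem 4 lies on the blue line and is resting still. Next I'll push it.

Run:
```python
from h import *
push(name='push4')
```

```text
pre (29.1, 0.0499, array([0.6317, 0.0703, 0.0676]), array([-0. , -0.7, -0.1]))
push False (30.0, 0.0502, array([ 0.6293, -0.0088,  0.0654]), array([ 1. ,  0.7, -0.5]))
```

View pics/push4_abc.png

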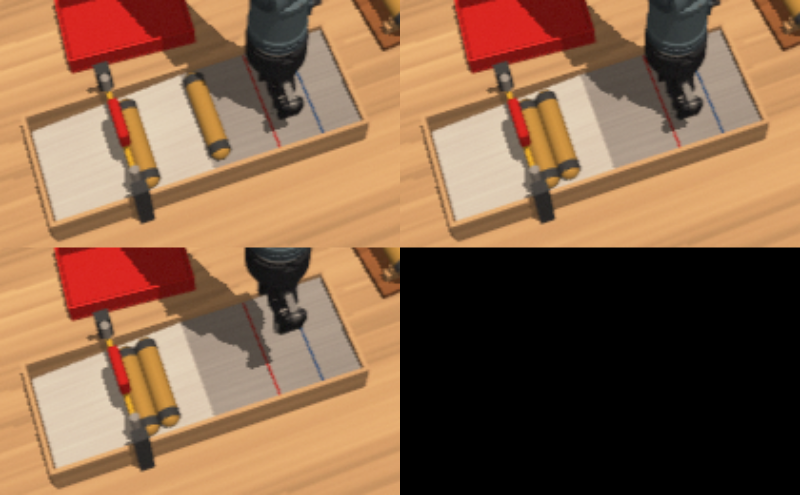

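Stem 4 is also good and rests behind the first. Next is stem 1, at the bench end of the rack.

Run:
```python
from h import *
pick(1)
layrel('s1',dx=0)
```

```text
grip (34.2, 0.0261, array([0.5317, 0.2039, 0.0574]), array([-1.4, -0.7,  4.9]))
lift (35.2, 0.0259, array([0.5298, 0.2029, 0.1787]), array([-0.2,  0.4, -4.1]))
over (36.0, 0.026, array([0.6296, 0.0393, 0.1792]), array([ 0.2,  2. , -3.5]))
down True (37.1, 0.0265, array([0.6293, 0.0378, 0.0666]), array([-0.5,  0.1,  4.1]))
0.82 [271.6, 232.9] [0.003 0.059]
```

View pics/s1_or.png

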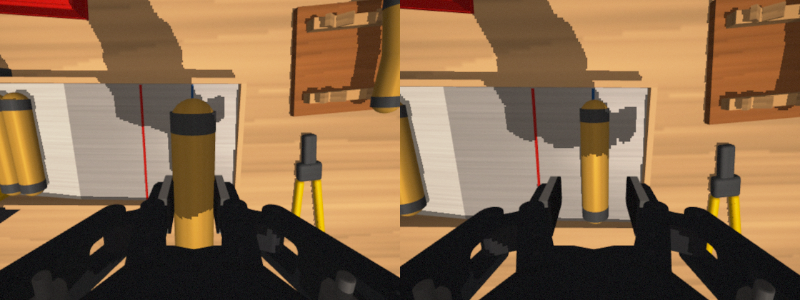

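Stem 1 is on the blue line. Next I'll push it.

Run:
```python
from h import *
push(name='push1')
```

```text
pre (40.7, 0.0499, array([0.6317, 0.0702, 0.0676]), array([-0. ,  1.1, -0.1]))
push False (41.7, 0.0499, array([ 0.6293, -0.0088,  0.0654]), array([ 0.1,  0.6, -0.6]))
```

View pics/push1_abc.png

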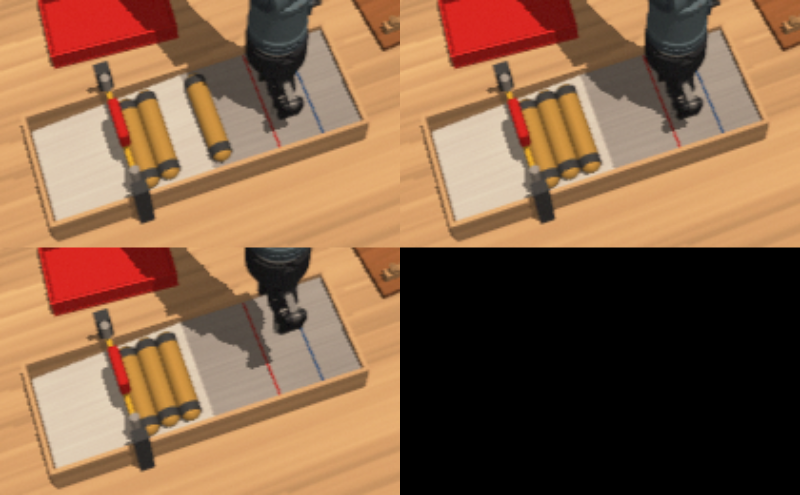

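Stem 1 is good too, and the bin has been knocked about 2 cm, so I'll locate it again before placing anything. Next is stem 3, which looks kinked.

Run:
```python
from h import *
pick(3,dy=.004)
layrel('s3',dx=0)
```

```text
grip (46.1, 0.0261, array([0.5257, 0.3179, 0.0576]), array([-0.9, -1.3,  5.7]))
lift (47.1, 0.0264, array([0.524 , 0.3165, 0.1786]), array([-0.4, -0.4, -4.3]))
over (48.3, 0.0267, array([0.6295, 0.0421, 0.1802]), array([-0.2,  0.5, -2.5]))
down True (49.4, 0.0267, array([0.6292, 0.0377, 0.0663]), array([-1.4,  0.3,  4.5]))
0.92 [264.2, 219.0] [-0.008  0.053]
0.64 [31.9, 230.0] [ 0.001 -0.117]
```

View pics/s3_or.png

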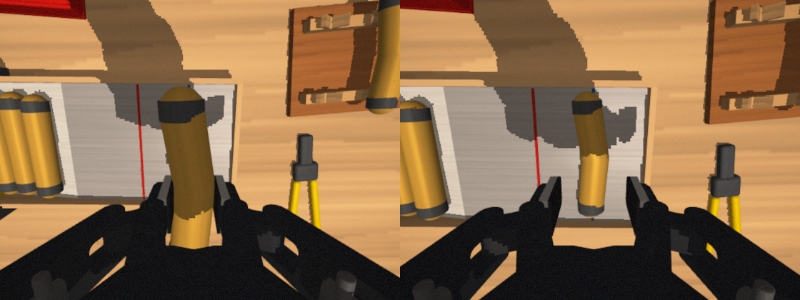

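Run:
```python
from h import *
push(name='push3',y0=.094)
```

```text
pre (53.0, 0.0502, array([0.6318, 0.0722, 0.0676]), array([ 0.4,  0.9, -0.6]))
push False (54.0, 0.0499, array([ 0.629 , -0.0097,  0.0651]), array([ 0.7, -0.2, -0.5]))
```

View pics/push3_abc.png

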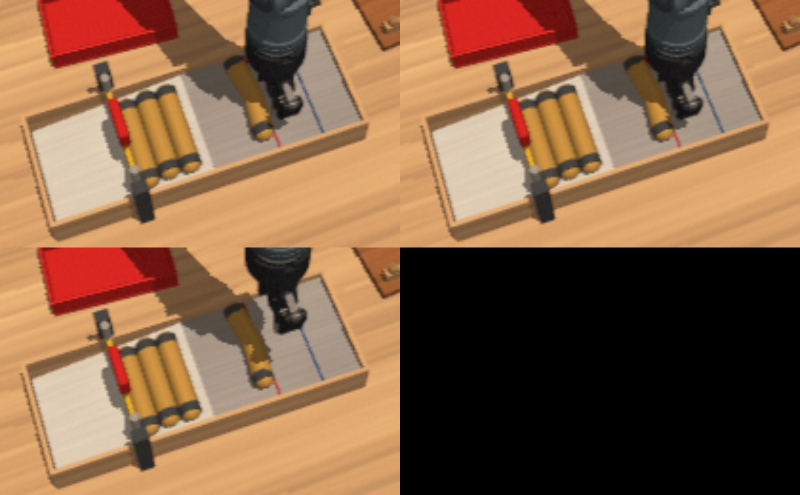

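Stem 3 stopped right where the push ended, so it is bent. Next I'll locate it and the bin.

Run:
```python
from h import *
manip.move_to([.60,-.03,.30],QB)
manip.wait(.3)
p,st=snap('wrist','b3.png')
for d in models.place_of('stem_a',p)[:6]: print(round(d['score'],2),d['position'],np.round(toB(onz(p,d['position'],.056,st)),3))
for n in ['top','wrist']:
    p,st=snap(n)
    for d in models.place_of('reject_bin',p)[:2]: print(n,round(d['score'],2),d['position'],np.round(onz(p,d['position'],0,st),3))
print(W())
```

```text
0.97 [511.9, 117.8] [-0.106  0.274]
0.82 [262.8, 200.8] [-0.005 -0.019]
0.8 [182.2, 207.5] [ 0.004 -0.121]
0.64 [145.2, 205.2] [ 0.001 -0.168]
0.56 [162.3, 203.0] [-0.002 -0.146]
wrist 0.9 [153.0, 28.1] [ 0.411 -0.174  0.   ]
(57.5, 0.0501, array([ 0.6 , -0.03,  0.3 ]), array([-0.4, -0.6, -0.4]))
```

View pics/b3.png

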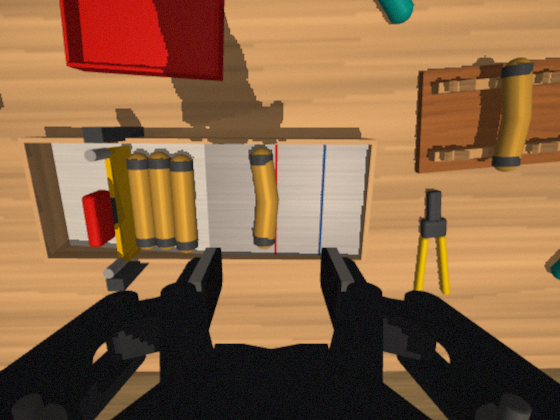

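Run:
```python
from h import *
p,st=snap('wrist')
print(toB(onz(p,(267,197),.056,st)), [np.round(onz(p,c,z,st),3) for c,z in [((67,67),.036),((222,80),.036),((223,77),.036)]])
q=qpush()
xy=B(.0,-.015)
manip.move_to([*xy,.16],QB)
manip.servo_line([*xy,plate(-.015)+.014+.007],max_speed=.1,force_limit=8);print(W())
eoat.move_gripper(.01);print('grip',W())
manip.servo_line([*xy,.2],max_speed=.12);print(W())
manip.move_to([.50,-.10,.22],q);print('carry',W())
p,st=snap('wrist','c3.png')
for n in ['wrist','top']:
    p,st=snap(n,'c3'+n+'.png')
    for d in models.place_of('reject_bin',p)[:2]: print(n,round(d['score'],2),d['position'],np.round(onz(p,d['position'],0,st),3))
```

```text
[-0.00979941 -0.01372157] [array([ 0.46 , -0.269,  0.036]), array([ 0.479, -0.086,  0.036]), array([ 0.475, -0.085,  0.036])]
(59.3, 0.0503, array([ 0.6294, -0.0368,  0.0635]), array([ 0.1,  0.3, -0.4]))
grip (59.7, 0.0267, array([ 0.6295, -0.0367,  0.0639]), array([-1.2, -0.1,  4.2]))
(61.0, 0.0261, array([ 0.6278, -0.0372,  0.1988]), array([-0.3,  0.8, -3.5]))
carry (62.1, 0.0263, array([ 0.5003, -0.0994,  0.2198]), array([ 0.7,  0.8, -2.9]))
wrist 0.84 [199.8, 248.2] [ 0.411 -0.176  0.   ]
```

View pics/c3.png

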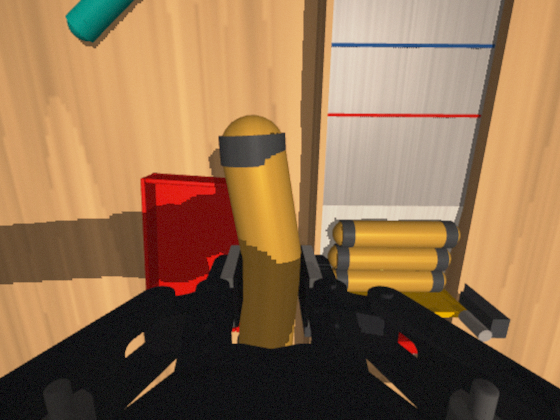

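View pics/c3top.png

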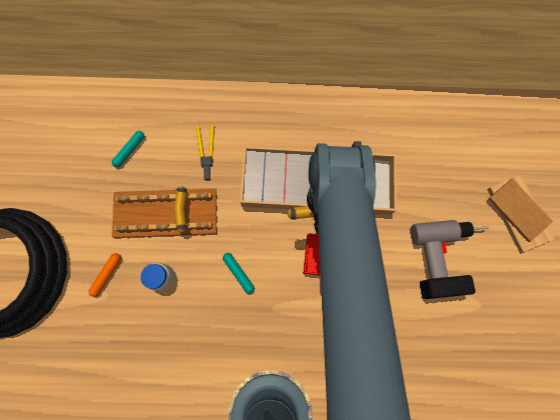

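The wrist view shows the stem firmly held, and the bin is now at about (0.412, -0.175) with a yaw of about -5°. Next I'll place the stem.

```bash
cat >> h.py <<'E'
def BIN(c,yaw,x,y):
    cc,s=np.cos(yaw),np.sin(yaw);return np.array(c)+np.array([cc*x-s*y,s*x+cc*y])
E
python3 - <<'E'
from h import *
c=[.412,-.175];yw=np.deg2rad(-5.3);q=quat(yw)
xy=BIN(c,yw,.014,0)
manip.move_to([*xy,.13],q);print(W())
r=manip.servo_line([*xy,.030],max_speed=.1,force_limit=5);print('down',r,W())
eoat.move_gripper(.036);print(W())
xy2=readout.read_state()['ee_pos'][:2]
manip.servo_line([*xy2,.12],max_speed=.12)
manip.move_to([.47,-.12,.25],q);manip.wait(.2)
p,st=snap('wrist','d3.png');print(W())
for d in models.place_of('reject_bin',p)[:2]: print(round(d['score'],2),d['position'],np.round(onz(p,d['position'],0,st),3))
for d in models.place_of('stem_a',p)[:6]: print(round(d['score'],2),d['position'],np.round(onz(p,d['position'],.019,st),3))
E
```

```text
(63.0, 0.026, array([ 0.4258, -0.1766,  0.1297]), array([ 0.7, -0.1, -2.7]))
down False (64.1, 0.0264, array([ 0.4267, -0.1765,  0.0306]), array([ 0.9,  0.2, -1.8]))
(64.4, 0.0359, array([ 0.427 , -0.1767,  0.0309]), array([0.2, 0. , 0.2]))
(66.2, 0.0361, array([ 0.4685, -0.1206,  0.2481]), array([-0.1,  0. ,  0.6]))
0.67 [234.7, 230.2] [ 0.414 -0.181 -0.   ]
0.97 [418.2, 197.6] [ 0.642 -0.153  0.019]
0.95 [234.6, 223.5] [ 0.418 -0.165  0.019]
0.91 [411.1, 241.3] [ 0.636 -0.209  0.019]
0.6 [413.0, 217.9] [ 0.637 -0.178  0.019]
0.27 [403.3, 85.7] [ 0.622 -0.025  0.019]
```

View pics/d3.png

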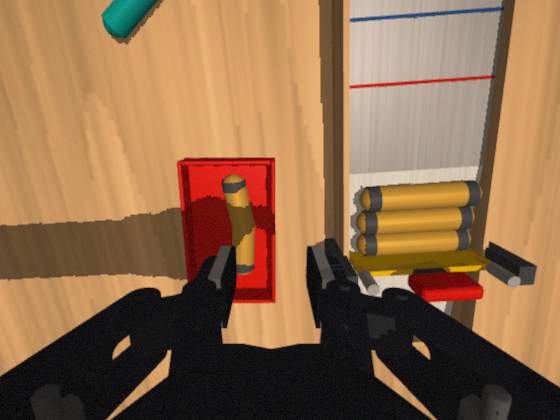

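The bent stem lies in the bin around (240,222). Next I'll nudge it towards the far wall to make room for a second one.

Run:
```python
from h import *
c=[.412,-.175];yw=np.deg2rad(-5.3);q=quat(yw)
eoat.move_gripper(0)
a=BIN(c,yw,-.024,.005);b=BIN(c,yw,.004,.005)
manip.move_to([*a,.12],q)
r=manip.servo_line([*a,.031],max_speed=.12,force_limit=5);print(r,W())
r=manip.servo_line([*b,.031],max_speed=.05,force_limit=4);print(r,W())
xy2=readout.read_state()['ee_pos'][:2]-.004*np.array([1,0])
manip.servo_line([*xy2,.031],max_speed=.05)
manip.servo_line([*xy2,.12],max_speed=.15)
eoat.move_gripper(.05)
manip.move_to([.47,-.12,.25],q);manip.wait(.2)
p,st=snap('wrist','d3b.png');print(W())
```

```text
False (68.3, -0.0001, array([ 0.3897, -0.1679,  0.0317]), array([ 0.3, -0.5,  0.7]))
False (69.0, -0.0002, array([ 0.4169, -0.1704,  0.031 ]), array([ 0.2, -0.7,  0.2]))
(71.4, 0.05, array([ 0.4684, -0.1206,  0.2483]), array([ 0.2,  0.5, -0.2]))
```

View pics/d3b.png

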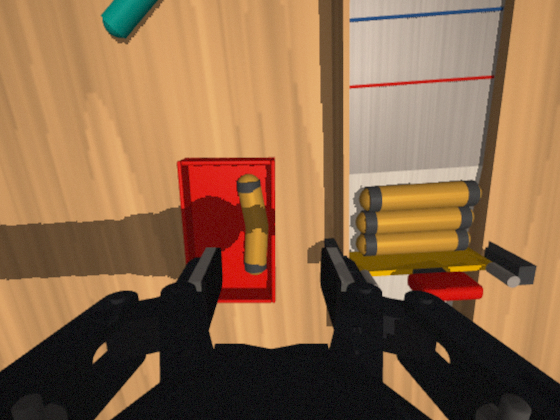

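The first reject now lies along the right-hand wall at about (252,224). Next is stem 2.

Run:
```python
from h import *
pick(2,dy=.004)
layrel('s2',dx=0)
```

```text
grip (74.5, 0.0265, array([0.5285, 0.2632, 0.0574]), array([-0.6, -0. ,  4.8]))
lift (75.5, 0.0266, array([0.5268, 0.2617, 0.1786]), array([-0.2,  0.5, -3.2]))
over (76.5, 0.0267, array([0.6292, 0.0425, 0.1802]), array([ 0.7,  0.1, -3.8]))
down True (77.6, 0.0266, array([0.6293, 0.0378, 0.0662]), array([-0.7, -0.4,  5.3]))
0.92 [266.4, 230.2] [0.001 0.055]
0.91 [32.2, 228.0] [-0.    -0.116]
```

View pics/s2_or.png

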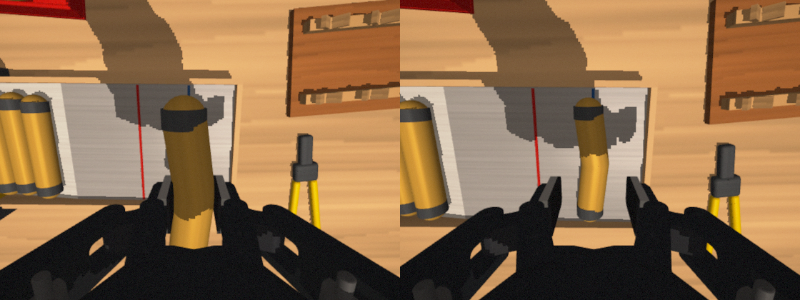

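Stem 2 is laid at the blue line. Next I'll push it.

Run:
```python
from h import *
push(name='push2',y0=.094)
manip.move_to([.60,-.03,.30],QB);manip.wait(.3)
p,st=snap('wrist','b2.png')
for d in models.place_of('stem_a',p)[:6]: print(round(d['score'],2),d['position'],np.round(toB(onz(p,d['position'],.056,st)),3))
for d in models.place_of('reject_bin',p)[:2]: print(round(d['score'],2),d['position'],np.round(onz(p,d['position'],0,st),3))
a=cv2.imread('pics/b2.png');b=cv2.imread('pics/push2_c.png');cv2.imwrite('pics/b2x.png',cv2.resize(np.hstack([cv2.resize(a,(520,390)),cv2.resize(b,(630,390))]),(800,272)))
```

```text
pre (81.2, 0.0497, array([0.6317, 0.0723, 0.0676]), array([-0. , -0.5,  0.1]))
push False (82.2, 0.0498, array([ 0.629 , -0.0097,  0.0651]), array([-0.7,  0.8,  0.1]))
0.88 [144.0, 205.9] [ 0.002 -0.17 ]
0.83 [153.2, 48.1] [-0.179 -0.139]
0.81 [184.9, 205.6] [ 0.001 -0.118]
0.62 [161.3, 201.4] [-0.004 -0.147]
0.6 [263.6, 207.6] [ 0.004 -0.018]
0.62 [151.7, 29.1] [ 0.412 -0.176  0.   ]
```

View pics/push2_abc.png

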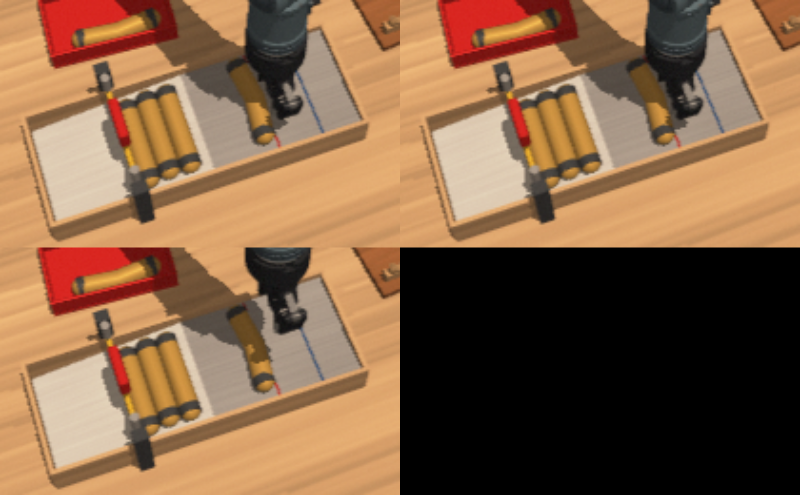

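View pics/b2.png

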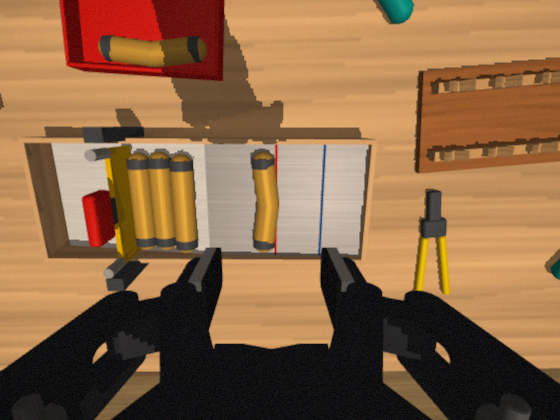

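Stem 2 is bent too, and the bin hasn't moved. I'll put the stem beside the first reject.

Run:
```python
from h import *
xy=B(.003,-.015)
manip.move_to([*xy,.16],QB)
manip.servo_line([*xy,plate(-.015)+.014+.007],max_speed=.1,force_limit=8);print(W())
eoat.move_gripper(.01);print('grip',W())
manip.servo_line([*xy,.2],max_speed=.12);print(W())
c=[.412,-.175];yw=np.deg2rad(-5.3);q=quat(yw)
manip.move_to([.50,-.10,.22],q);print('carry',W())
p,st=snap('wrist','c2.png')
for d in models.place_of('reject_bin',p)[:2]: print(round(d['score'],2),d['position'],np.round(onz(p,d['position'],0,st),3))
```

```text
(87.3, 0.0502, array([ 0.6325, -0.0368,  0.0635]), array([-1.1,  0.4,  0.9]))
grip (87.6, 0.0265, array([ 0.6325, -0.0368,  0.0639]), array([-0.7,  0.3,  4. ]))
(88.9, 0.0265, array([ 0.6308, -0.0372,  0.1987]), array([ 0.7, -0.4, -3.7]))
carry (90.1, 0.0268, array([ 0.5003, -0.0994,  0.2198]), array([-0.6, -0.5, -3.6]))
0.81 [207.6, 254.8] [ 0.414 -0.179  0.   ]
```

View pics/c2.png

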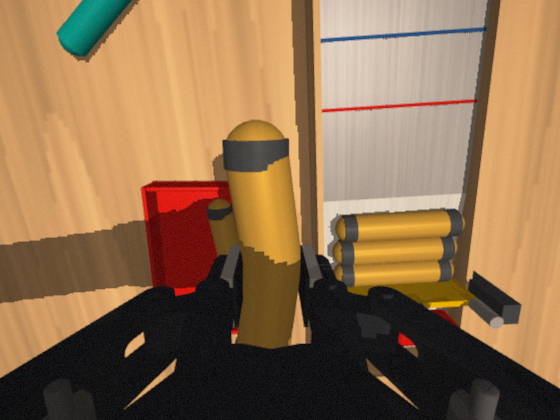

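Run:
```python
from h import *
c=[.412,-.175];yw=np.deg2rad(-5.3);q=quat(yw)
xy=BIN(c,yw,-.014,0)
manip.move_to([*xy,.13],q);print(W())
r=manip.servo_line([*xy,.030],max_speed=.08,force_limit=5);print('down',r,W())
eoat.move_gripper(.034);print(W())
xy2=readout.read_state()['ee_pos'][:2]
manip.servo_line([*xy2,.14],max_speed=.12)
manip.move_to([.50,-.12,.27],q);manip.wait(.2)
p,st=snap('wrist','d2.png');print(W())
```

```text
(90.9, 0.0266, array([ 0.3984, -0.1738,  0.1299]), array([ 1. , -0.3, -2.2]))
down False (92.3, 0.0267, array([ 0.3986, -0.174 ,  0.0305]), array([-0.8,  0.5, -2.3]))
(92.5, 0.034, array([ 0.399 , -0.1741,  0.0307]), array([-1.3,  0.2,  0.7]))
(94.6, 0.0339, array([ 0.4981, -0.121 ,  0.2681]), array([-0.4, -0. ,  1. ]))
```

View pics/d2.png

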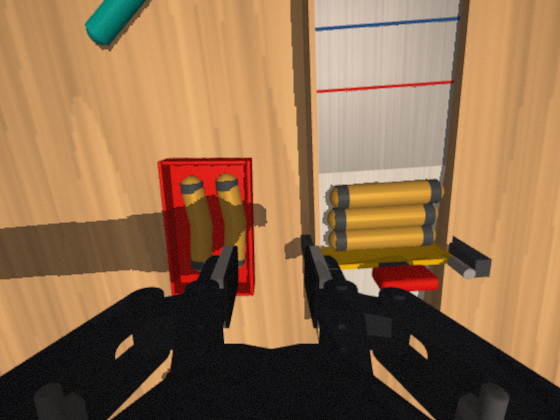

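Both rejects are in the bin at (200,225) and (228,220). Next I'll locate the gate handle precisely.

Run:
```python
from h import *
manip.move_to([.575,-.205,.30],QB);manip.wait(.3)
p,st=snap('wrist','g0.png');print(W())
for d in models.place_of('gate_handle',p)[:3]: print(round(d['score'],2),d['position'],np.round(onz(p,d['position'],.115,st),4),np.round(toB(onz(p,d['position'],.115,st)),4))
q=proj(p,np.array([[*B(x,y),.132] for x in(-.028,.028) for y in (-.197,-.183)]),st);print(np.round(q))
```

```text
(96.4, 0.0341, array([ 0.575 , -0.2048,  0.3001]), array([-0. , -0.5,  0.8]))
0.63 [260.2, 238.6] [ 0.6267 -0.2179  0.115 ] [ 0.0021 -0.1959]
[[258. 217.]
 [272. 217.]
 [259. 267.]
 [272. 267.]]
```

View pics/g0.png

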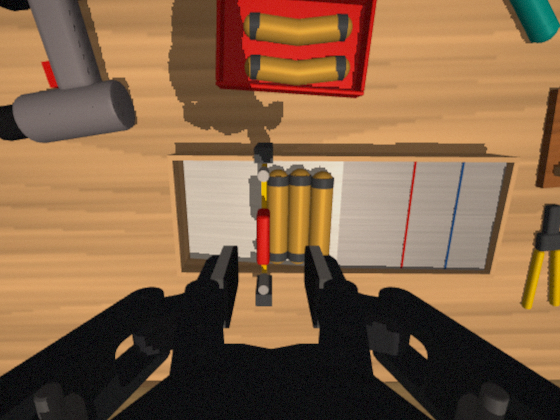

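The handle's top is at about (263.5,237), which agrees with the bench model to within 1 to 5 mm. Next I'll pinch and lift it.

Run:
```python
from h import *
xy=B(-.003,-.1905)
eoat.move_gripper(.05)
manip.move_to([*xy,.20],QB)
r=manip.servo_line([*xy,.119],max_speed=.1,force_limit=8);print(r,W())
eoat.move_gripper(.0);print('grip',W())
z0=readout.read_state()['ee_pos'][2]
r=manip.servo_line([*readout.read_state()['ee_pos'][:2],z0+.046],max_speed=.05,force_limit=22);print('up',r,W(),z0)
p,st=snap('scene');a=cv2.resize(p['img'][180:330,160:370,::-1],None,fx=1.9,fy=1.9)
manip.wait(1.0);print(W())
p,st=snap('scene');b=cv2.resize(p['img'][180:330,160:370,::-1],None,fx=1.9,fy=1.9)
manip.wait(.8)
p,st=snap('scene');c=cv2.resize(p['img'][180:330,160:370,::-1],None,fx=1.9,fy=1.9);print(W())
p,st=snap('wrist');d=cv2.resize(p['img'][:,:,::-1],(399,285))
cv2.imwrite('pics/g1.png',np.vstack([np.hstack([a,b]),np.hstack([c,d])]))
```

```text
False (98.2, 0.0499, array([ 0.6224, -0.2123,  0.1196]), array([ 0.6, -0.1, -0.7]))
grip (98.6, 0.0128, array([ 0.6222, -0.2145,  0.1201]), array([-0.5, -4.3,  2.4]))
up True (99.5, 0.0131, array([ 0.6222, -0.2145,  0.1585]), array([ 4.8, -0.1, -9. ])) 0.12009895711222163
(100.5, 0.0131, array([ 0.6221, -0.2145,  0.1574]), array([ 5.3, -0.4, -8.4]))
(101.4, 0.0131, array([ 0.6221, -0.2145,  0.1574]), array([ 5.6, -2.4, -9.5]))
```

View pics/g1.png

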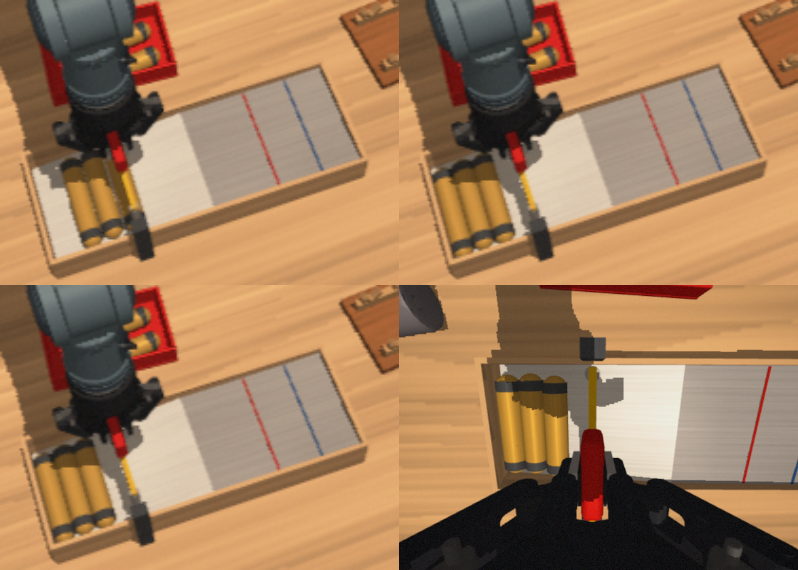

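All three good stems are in the tray. The lift reads 37 to 38 mm, so I'll raise the handle firmly against its stop before letting it close.

Run:
```python
from h import *
xy=readout.read_state()['ee_pos'][:2]
for z in (.1605,.1625,.1645):
    r=manip.servo_line([*xy,z],max_speed=.03,force_limit=25);print(r,W())
manip.wait(.5);print(W())
p,st=snap('scene','g2.png')
```

```text
False (101.7, 0.013, array([ 0.6222, -0.2144,  0.1578]), array([ 5.6, -2.7, -7.1]))
False (102.0, 0.013, array([ 0.6222, -0.2144,  0.1597]), array([ 5.5, -2.4, -9.1]))
False (102.2, 0.0131, array([ 0.6222, -0.2145,  0.1603]), array([  7.6,  -2.5, -14.2]))
(102.7, 0.0133, array([ 0.6221, -0.2145,  0.1603]), array([  7.2,  -3. , -13.9]))
```

It is now at the stop: it has risen 40.2 mm and the force climbs without further travel. Next I'll lower it gently and release.

Run:
```python
from h import *
xy=readout.read_state()['ee_pos'][:2]
r=manip.servo_line([*xy,.1205],max_speed=.05);print(r,W())
eoat.move_gripper(.04);print(W())
manip.servo_line([*xy,.2],max_speed=.1)
manip.move_to([.42,.05,.35],quat(0));manip.wait(.5);print(W())
p,_=snap('top');a=cv2.resize(p['img'][120:300,80:420,::-1],(800,424));cv2.imwrite('pics/f_top.png',a)
p,_=snap('scene','f_scene.png')
```

```text
False (103.8, 0.0128, array([ 0.6222, -0.2145,  0.121 ]), array([ 2.8, -2.4, -4.6]))
(104.2, 0.0398, array([ 0.6221, -0.2135,  0.121 ]), array([ 0.5, -0.3,  0.3]))
(107.1, 0.0398, array([0.4201, 0.05  , 0.3499]), array([ 0.1,  0.2, -0.2]))
```

View pics/f_scene.png

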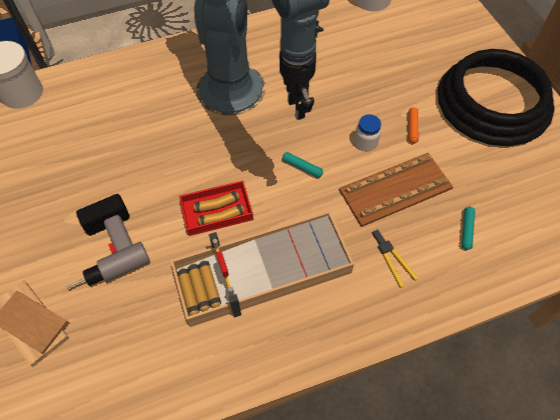

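View pics/f_top.png

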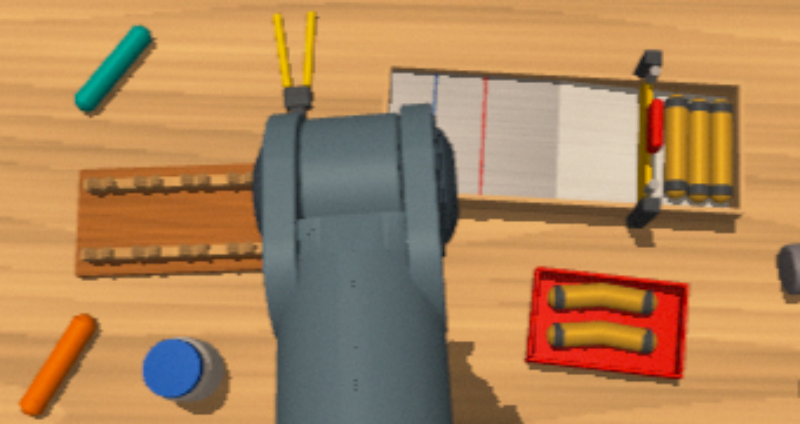

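The final views show three stems in the tray behind the shut gate, two bent ones in the bin, an empty rack and the bystanders unmoved.

```bash
python3 -c "
from station import workorder
print(workorder.finish_job())"
```

```text
the job is handed in; nothing more can be done
None
```

All five stems are roll-tested and sorted, and the job was handed in at about 107 s of the 210 s allowed. No verdict was reported.

- **Good stems:** three (rack places 1, 4 and 5, counted from the bench) ran off the plate by themselves onto the holding slope. They then rolled under the raised gate into the tray.
- **Bent stems:** two (places 2 and 3) stopped where the push ended, and I put them in the reject bin. The bin had been knocked about 2 cm aside, so I located it again first. Inside the bin I nudged the first reject over to make room for the second.
- **Gate:** the first lift stopped about 2 mm short of its stop, because the force limit tripped. The stems still rolled through during that lift. I then raised it to its stop at 40 mm, where the force rose without further travel, lowered it gently and let go.

**Last checks:** the final top and scene pictures show the gate shut with three stems in the tray, two in the bin and an empty rack. The drill, pliers, jar and look-alikes are where they started. No check was left failing or disagreeing.

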